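Punch the drill spot in a hanger blank

TASK

The steel blank on the chopping board is to become a ladle hanger and needs a drill spot: take the spring-loaded centre punch out of its wooden block, stand its point inside the small white ring on the blank and push it straight down until its spring snaps, without ramming it on to its hard stop afterwards. Snap it nowhere else. Then put the punch back in its block, upright and fully home; leave the blank lying where it is, and disturb nothing else.

Things in the scene. Friction and masses are not known exactly. Their poses are not given: they have to be found in the camera images.
- punch_grip (a point): Centre punch, loose, 0.4 kg, upright in its block. This  middle of its dark ribbed grip sleeve (24 mm diameter, 75 mm long incl. brass cap), on the axis, z up. The sleeve's flat shoulder, which rests on the block, is 37.5 mm below, the top 37.5 mm above. A steel point stands out below the barrel by 14 to 30 mm: how far differs and is not measured.
- punch_nose (a point): Centre of the lower end of the punch's slim steel barrel (13 mm diameter, end tapered to 9 mm), on its axis, 82.5 mm below punch_grip. The 5.6 mm thick point comes out here.
- punch: The same centre punch as a whole: origin at punch_nose, z up along its axis.
- punch_trip (a joint): Hidden trip inside the punch, m: 0 = set, 0.004 = snapped (past 0.002 counts). Pressed on its point, the punch resists with 3 N at first, rising steadily to about 14.5 N after 5 to 6 mm; there the trip snaps and the force drops at once to about 8 N. About 4 mm further down the point meets a hard stop and the force shoots up (over 20 N is ramming). Resets itself when lifted.
- blank: The hanger blank, a loose bare steel strap 128 x 36 x 6 mm, 0.35 kg, lying on the chopping board, with a 26 mm high upturned lip at its -x end, two drilled holes and a rounded +x end. Origin at its underside, 54 mm from the lip's end; x along the strap, z up.
- mark (a point): Centre of the white ring (inner diameter 8 mm) on a blue dye patch on the blank's top face, near its rounded end, 46 mm from the blank's origin; its z is the height of the blank's top face (24 mm above the worktop).
- cutting_board: Wooden chopping board with a paddle handle, 176 x 300 x 18 mm, fixed; origin at its underside, top 18 mm up. The wide part is centred 56 mm along its +y.
- punch_block: Fixed wooden block, 66 x 66 x 88 mm, origin under its centre, z up, with a vertical round hole of 17 mm diameter, 81 mm deep, with a 3 mm chamfer, in its top.
- block_mouth (a point): Centre of the hole's mouth on the top face of the block, 88 mm above the worktop. With the punch home, punch_grip lies 37.5 mm above this point.
- flask: Loose conical glass flask, 69 mm diameter, 105 mm high, standing on the worktop at the right; bystander. Origin at its underside.
- shaker_salt: Loose steel and glass shaker, 44 mm diameter, 89 mm high, standing near the wall; bystander. Origin at its underside.
- shaker_pepper: A second, like shaker behind the first; bystander. Origin at its underside.
Mind the look-alikes: they are no part of the job. Of the things that look like the punch_block, the larger one is meant.

How it is judged:
By the outcome, as a careful person would: the job done as asked, in the order asked, and still so for the second after the job is handed in, with the robot touching nothing.
It also fails if it takes over 61 s, if anything falls off the work surface, if the arm or the gripper's body presses on something with over 40 N, if the wrist force passes 120 N, or if a joint passes its speed limit or range.

ROBOT

A 7-joint arm with a two-finger parallel gripper is mounted at the origin on a cart in front of the work surface, level with it; the furniture and walls round the work are solid. World frame = base frame: x ahead of the robot, y to its left, z up, the work surface at z = 0. Lengths are in m, angles in rad, forces in N, time in s.
With the tool pointing down it reaches from about 0.4 to 0.85 m from the base axis. Payload 4.5 kg.
Tool frame: the origin (TCP) lies at the very end of the fingers, on their centre line; the grasp point (between the pads) lies behind it (r.grip_depth is the z of the grasp point in the tool frame, in m); z points along the fingers, y is the direction in which the jaws open and shut (so a half turn about z gives the same grasp; the last joint's range is limited). The gripper opens to 88 mm and grips with 3 to 60 N. Pads are 18 mm wide; open, the fingers measure 123 mm over their backs; the gripper's body (75 mm by 187 mm) begins 45 mm behind the grasp point.
Start: joints at [1.282, 0.689, -0.195, 1.565, 0.157, 0.902, -0.215], TCP at [0.198, -0.593, 0.239] pointing down, gripper open.
Joint ranges: [-3.01, 3.01], [-0.46, 2.08], [-1.47, 1.51], [0.13, 2.56], [-1, 4.14], [0.04, 2.09], [-2.66, 2.66]. Speed limits (rad/s): [2.57, 2.57, 3.14, 3.14, 3.14, 3.14, 3.14].

INTERFACE

Orientations are given as a unit quaternion [x, y, z, w].
In Python, from plant import sensors, cams, r gives the robot as it stands. The module is installed in compiled form; this text tells all that it offers.
- The arm moves only by the tool drive_tool, never from a script. Its argument "series" is a list that holds one entry, the list of rows, each a list of 5 numbers: the shift along the world's x, y, z in mm, then the turn about the world's z in rad, then the finger opening in mm, from 0 to 88.1. A call has 1 to 10 rows; each row shifts and turns the commanded pose from where the row before left it; what a row does not reach is not made up. A row lasts 1/10 s, in which the tool goes at most 50 mm and 8.59 degrees, less where a joint would pass 70% of its speed; a pose out of reach is approached as far as the arm can. A call with a gripper value outside its range is refused whole. The fingers move at their own pace and stop on an object; "force" is the grip in N (left out, the last holds). Time passes only in rows, so rows that do not move let the fingers close. It gives the time, the measured TCP pose, the force and the opening at its end, in the units of the state.
- sensors.get_state(): the state, without advancing time (a new reading comes with each control period).
- cams.snapshot(name): name is "scene" or "top" or "wrist"; returns the picture (480x640x3 uint8, blue, green, red); there is no depth.
- cams.camera_model(name): a dict with "fx", "fy", "cx", "cy" (pixels), "distortion" ([k1, k2, p1, p2, k3] as OpenCV has them; the pictures are not rectified), "camera_from_world" (4x4, takes a point from world to camera coordinates). Camera axes: x right, y down, z forward; pixel columns grow to the right and rows downward; lengths in m; the calibration is good to about 2 mm. A picture is of the moment at which its call begins: read the wrist's pose just before it. camera_model takes no time and is no camera call; for the wrist camera it gives the pose at the moment of the call.
- r.finish_job(): hands the job in, once; it reports no verdict.
Trained networks look in the newest picture that a camera, given by its name, has taken for a name from the list of things; names that differ only in an ending like _2 or _b are one class to them, and where a whole thing is asked for, a point or a joint stands for the part that bears it (a point fixed in the world has none). Each returns a list of dicts, best first, with "confidence" (0 to 1); they miss things now and then, are a little off and sometimes report something else, mostly with a low value. They report only what shows in the picture. A call takes as long as a camera call. They do not tell look-alikes from the thing itself.
- cams.trace(camera, name): "mask" (480x640 bool, what is visible of it) and "at" ([column, row] in pixels, amid what is visible of it).
- cams.mark_of(camera, name): "at" ([column, row] in pixels: a listed point, or the origin of a listed thing).
The state is a dict: "clock": time; "q": joint angles; "qd": joint speeds; "joint_torque": joint torques, N m; "tool_pos": TCP position; "eef_rot": TCP orientation; "contact_force": force on the tool from outside, world axes, zero at the start; "moment": the same for the moment, N m; "opening": opening from 0.0 (shut) to 1.0 (fully open).
Only numpy, scipy, OpenCV 4.12 (cv2) and the standard library are available. Lean on these libraries where they do the work, as an engineer would, in place of code of your own. Each camera call takes 0.05 s, during which the arm holds its last target.

## Working session

There is one attempt and no reset: what is moved stays moved. The work goes in short steps, Python scripts to look and compute and a tool call to move; the robot and the scene stay as the last step left them, time stands still between calls to the robot, and variables do not carry over. Pictures are saved under pics/ and viewed, and the job is handed in when it is done.

Besides the shell and the picture viewer there is one more tool, called after "Request:" by a JSON object that holds its "op" and its "data", one argument or row to a line. drive_tool: Moves the arm, as the interface text tells. Its arguments: {"type":"object","properties":{"series":{"type":"array","items":{"type":"array","items":{"type":"array","items":{"type":"number"}}}},"force":{"type":"number"}},"required":["series"]}

```bash
mkdir -p pics
cat > h.py <<'E'
import numpy as np, cv2
from plant import sensors,cams,r
def ray(cam,px,M=None):
    m=M or cams.camera_model(cam)
    K=np.array([[m['fx'],0,m['cx']],[0,m['fy'],m['cy']],[0,0,1]])
    u=cv2.undistortPoints(np.array([[px]],float),K,np.array(m['distortion']))[0,0]
    T=np.array(m['camera_from_world']);R=T[:3,:3];t=T[:3,3]
    return -R.T@t, R.T@np.array([u[0],u[1],1])
def atz(cam,px,z,M=None):
    o,d=ray(cam,px,M); return o+d*(z-o[2])/d[2]
def proj(cam,p,M=None):
    m=M or cams.camera_model(cam)
    K=np.array([[m['fx'],0,m['cx']],[0,m['fy'],m['cy']],[0,0,1]])
    T=np.array(m['camera_from_world'])
    return cv2.projectPoints(np.array([p],float),cv2.Rodrigues(T[:3,:3])[0],T[:3,3],K,np.array(m['distortion']))[0][0,0]
E
python3 - <<'E'
from h import *
s=sensors.get_state();print({k:np.round(v,3) for k,v in s.items()}, r.grip_depth)
Z=dict(punch_grip=.1255,block_mouth=.088,mark=.024,punch_block=0,blank=.018,punch_nose=.043,flask=0,shaker_salt=0)
for c in ['scene','top']:
    cv2.imwrite(f'pics/{c}0.png',cams.snapshot(c))
    for n,z in Z.items():
        for d in cams.mark_of(c,n)[:3]: print(c,n,round(d['confidence'],2),np.round(d['at'],1),np.round(atz(c,d['at'],z),4))
E
```

```text
{'clock': np.float64(0.0), 'q': array([ 1.282,  0.69 , -0.195,  1.566,  0.157,  0.902, -0.215]), 'qd': array([-0.002, -0.001,  0.   , -0.   ,  0.001,  0.002, -0.   ]), 'joint_torque': array([ 1.0000e-03, -5.2756e+01, -1.2670e+00, -1.5343e+01, -5.3000e-02,
        7.0000e-03,  0.0000e+00]), 'tool_pos': array([ 0.198, -0.592,  0.238]), 'eef_rot': array([ 0.987,  0.161, -0.   , -0.001]), 'contact_force': array([ 1.119, -0.33 ,  0.583]), 'moment': array([ 0.009, -0.022, -0.044]), 'opening': np.float64(1.001)} -0.0187
scene punch_grip 0.81 [392.1 228.1] [ 0.4669 -0.269   0.1255]
scene punch_grip 0.2 [289.6 301.7] [0.3994 0.1419 0.1255]
scene block_mouth 0.91 [389.4 237.1] [ 0.4802 -0.2769  0.088 ]
scene block_mouth 0.7 [409.7 265.3] [ 0.3517 -0.2107  0.088 ]
scene mark 0.57 [270.3 291.8] [0.568  0.0733 0.024 ]
scene punch_block 0.92 [387.  258.9] [ 0.4969 -0.2944  0.    ]
scene punch_block 0.71 [409.9 288.5] [ 0.3589 -0.2326  0.    ]
scene blank 0.75 [275.4 300. ] [0.5384 0.0799 0.018 ]
scene punch_nose 0.62 [388.8 251.2] [ 0.4779 -0.2765  0.043 ]
scene flask 0.65 [381.9 232.4] [ 0.6102 -0.396   0.    ]
scene shaker_salt 0.62 [168.5 306.1] [0.7179 0.2886 0.    ]
top punch_grip 0.53 [416.4 279.8] [ 0.4814 -0.2784  0.1255]
top block_mouth 0.87 [393.  335.2] [ 0.3576 -0.2286  0.088 ]
top block_mouth 0.82 [412.8 279.2] [ 0.4832 -0.2774  0.088 ]
top punch_block 0.82 [390.  330.3] [ 0.3612 -0.2343  0.    ]
top punch_block 0.57 [406.4 281. ] [ 0.4799 -0.2778  0.    ]
top blank 0.95 [259.2 261.3] [0.5347 0.0786 0.018 ]
top flask 0.81 [449.6 223. ] [ 0.6204 -0.3903  0.    ]
top flask 0.22 [179.3 166.3] [0.7768 0.2785 0.    ]
top shaker_salt 0.72 [178.9 190.6] [0.7152 0.279  0.    ]
```

View pics/scene0.png

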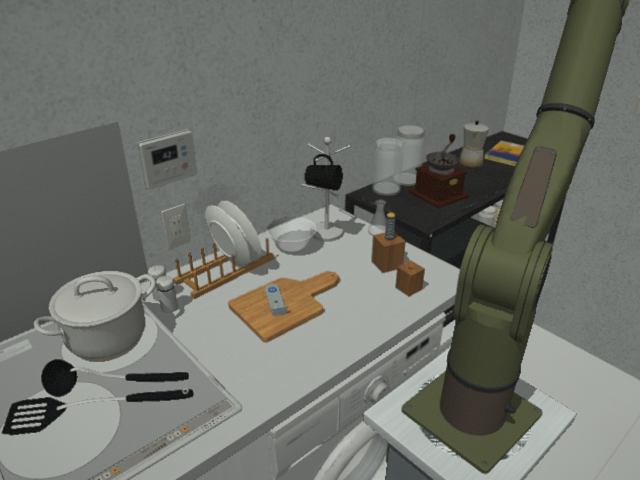

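View pics/top0.png

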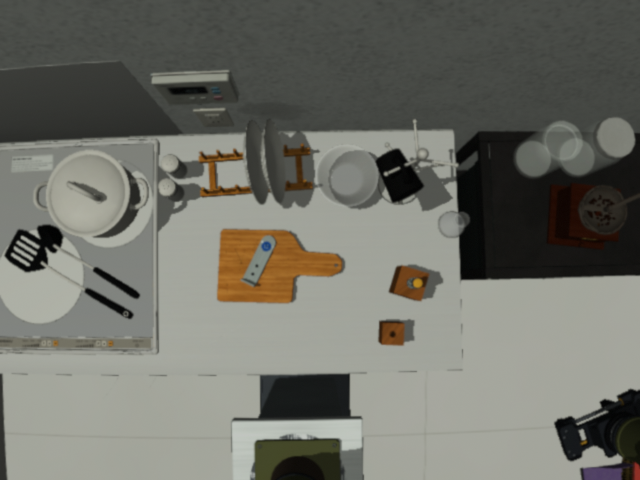

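The punch stands in the larger block at about (0.482, -0.278). The smaller block in front at (0.357, -0.23) is the look-alike. The mark is near (0.57, 0.073). I'll move above the punch and look with the wrist camera.

Request:
{"op": "drive_tool", "data": {
  "series": [
    [[20,20,10,0,88],[25,28,10,0,88],[28,31,10,0,88],[28,31,10,0,88],[28,31,10,0,88],[28,31,10,0,88],[28,31,0,0,88],[28,31,0,0,88],[28,31,0,0,88],[20,25,0,0,88]]
  ],
  "force": 40
}}

```text
clock: 1.9
tool_pos: [0.4614, -0.3002, 0.299]
eef_rot: [0.987, 0.162, 0.001, -0.0]
contact_force: [0.8, -0.9, 0.7]
opening: 0.995
```

Run:
```python
from h import *
s=sensors.get_state();print({k:np.round(v,3) for k,v in s.items() if k not in('joint_torque',)})
M=cams.camera_model('wrist');I=cams.snapshot('wrist');cv2.imwrite('pics/w1.png',I)
print(np.round(-np.array(M['camera_from_world'])[:3,:3].T@np.array(M['camera_from_world'])[:3,3],3))
for n,z in dict(punch_grip=.1255,block_mouth=.088,punch_block=0).items():
    for d in cams.mark_of('wrist',n)[:3]: print(n,round(d['confidence'],2),np.round(d['at'],1),np.round(atz('wrist',d['at'],z,M),4))
```

```text
{'clock': np.float64(1.9), 'q': array([ 0.618,  0.518, -0.2  ,  1.715,  0.123,  0.92 , -0.876]), 'qd': array([-0.567,  0.031,  0.022, -0.056,  0.012,  0.031, -0.561]), 'tool_pos': array([ 0.461, -0.3  ,  0.299]), 'eef_rot': array([ 0.987,  0.162,  0.001, -0.   ]), 'contact_force': array([ 0.761, -0.854,  0.67 ]), 'moment': array([-0.032, -0.009,  0.003]), 'opening': np.float64(0.995)}
[ 0.526 -0.277  0.445]
punch_grip 0.84 [295.2 195. ] [ 0.4735 -0.2718  0.1255]
punch_grip 0.47 [300.6 178. ] [ 0.4898 -0.2717  0.1255]
block_mouth 0.76 [231.7 270.4] [ 0.3668 -0.2306  0.088 ]
block_mouth 0.55 [297.  189.7] [ 0.4731 -0.2712  0.088 ]
punch_block 0.82 [302.7 181.9] [ 0.4719 -0.2735  0.    ]
punch_block 0.58 [241.  251.8] [ 0.3572 -0.224   0.    ]
```

View pics/w1.png

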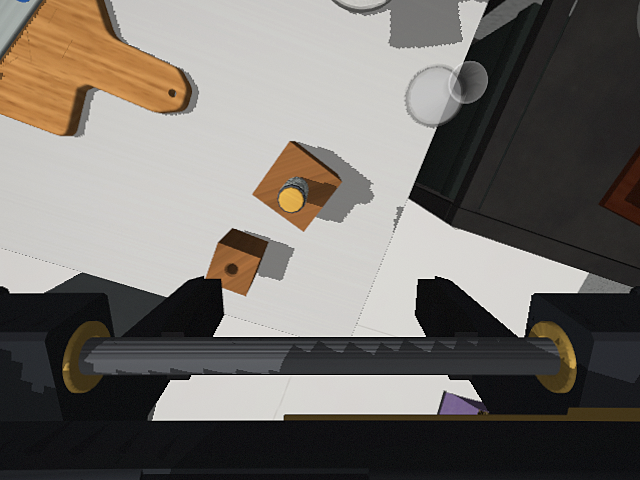

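The wrist view shows the brass cap at about (291,200), the small empty block at (235,265) and the fingers at the bottom. I'll refine the axis by segmenting the brass cap, top at z=0.163, in all three cameras now that the arm is at rest.

Run:
```python
from h import *
s=sensors.get_state();print(s['clock'],np.round(s['tool_pos'],4),np.round(s['qd'],3))
M=cams.camera_model('wrist');I=cams.snapshot('wrist')
for c,I,M in [('wrist',I,M),('top',cv2.imread('pics/top0.png'),None),('scene',cv2.imread('pics/scene0.png'),None)]:
    H=cv2.cvtColor(I,cv2.COLOR_BGR2HSV)
    g=proj(c,[.478,-.275,.163],M)
    m=cv2.inRange(H,(17,150,110),(32,255,255)); 
    n,l,st,ce=cv2.connectedComponentsWithStats(m)
    for i in range(1,n):
        if np.hypot(*(ce[i]-g))<30 and st[i,4]>5: print(c,st[i],ce[i],'@.163',atz(c,ce[i],.163,M).round(4),'@.158',atz(c,ce[i],.158,M).round(4))
for n,z in dict(punch_grip=.1255,block_mouth=.088,punch_block=0).items():
    for d in cams.mark_of('wrist',n)[:3]: print(n,round(d['confidence'],2),np.round(d['at'],1),np.round(atz('wrist',d['at'],z),4))
    for d in cams.trace('wrist',n)[:2]: 
        ys,xs=np.nonzero(d['mask']);print(' tr',round(d['confidence'],2),xs.min(),xs.max(),ys.min(),ys.max())
```

```text
2.1 [ 0.4595 -0.3023  0.2988] [ 0.037 -0.001  0.035  0.004  0.004  0.002  0.001]
wrist [277 184  25  25 474] [288.91983122 196.12447257] @.163 [ 0.4751 -0.2702  0.163 ] @.158 [ 0.4743 -0.27    0.158 ]
top [413 278  10  10  74] [417.18918919 282.64864865] @.163 [ 0.475  -0.2727  0.163 ] @.158 [ 0.4751 -0.2737  0.158 ]
scene [387 213   7   4  21] [390.52380952 214.47619048] @.163 [ 0.477 -0.27   0.163] @.158 [ 0.483  -0.2773  0.158 ]
punch_grip 0.62 [290.8 193. ] [ 0.4707 -0.2716  0.1255]
 tr 0.71 275 305 174 210
block_mouth 0.91 [296.  186.5] [ 0.4725 -0.2736  0.088 ]
block_mouth 0.81 [230.2 265.7] [ 0.3684 -0.2315  0.088 ]
block_mouth 0.59 [297.4 176.6] [ 0.4825 -0.272   0.088 ]
 tr 0.97 251 339 139 227
 tr 0.93 204 265 226 293
punch_block 0.8 [299.6 176.6] [ 0.4737 -0.2718  0.    ]
punch_block 0.63 [241.2 248.9] [ 0.3582 -0.2267  0.    ]
 tr 0.86 205 264 227 292
 tr 0.58 250 339 139 228
```

Request:
{"op": "drive_tool", "data": {
  "series": [
    [[4,8,-10,0,88],[5,10,-20,0,88],[5,10,-25,0,88],[0.5,3,-25,0,88],[0,0,-20,0,88],[0,0,-10,0,88],[0,0,0,0,88],[0,0,0,0,88]]
  ]
}}

```text
clock: 3.25
tool_pos: [0.4742, -0.2718, 0.1891]
eef_rot: [0.987, 0.161, 0.0, 0.0]
contact_force: [0.7, 0.4, 0.0]
opening: 0.999
```

Run:
```python
from h import *
s=sensors.get_state();print(s['clock'],np.round(s['tool_pos'],4),np.round(s['qd'],3),s['contact_force'].round(2))
M=cams.camera_model('wrist');I=cams.snapshot('wrist');cv2.imwrite('pics/w2.png',I)
H=cv2.cvtColor(I,cv2.COLOR_BGR2HSV)
m=cv2.inRange(H,(17,150,110),(32,255,255)); g=proj('wrist',[.474,-.271,.163],M);print(g)
n,l,st,ce=cv2.connectedComponentsWithStats(m)
for i in range(1,n):
    if np.hypot(*(ce[i]-g))<40 and st[i,4]>25: print(st[i],ce[i],'@.163',atz('wrist',ce[i],.163,M).round(4))
```

```text
3.25 [ 0.4742 -0.2718  0.1891] [ 0.004 -0.017  0.002 -0.009  0.     0.002  0.001] [0.66 0.43 0.03]
[319.48843363 275.45992242]
[300 256  37  35 984] [318.21849593 273.00914634] @.163 [ 0.4751 -0.2699  0.163 ]
```

View pics/w2.png

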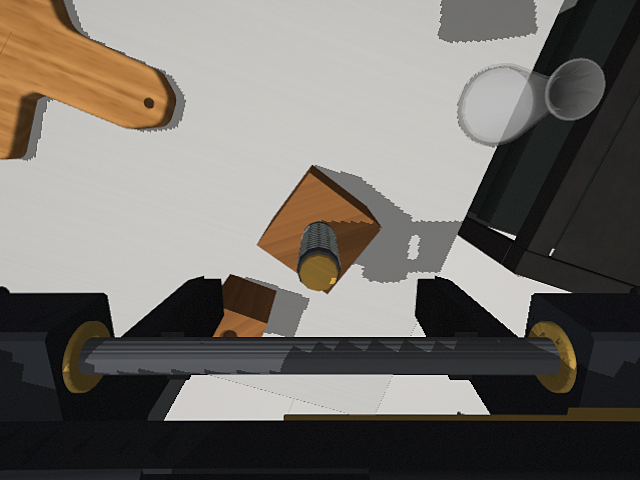

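Request:
{"op": "drive_tool", "data": {
  "series": [
    [[0.8,1.8,-10,0,88],[0,0,-20,0,88],[0,0,-20,0,88],[0,0,-17,0,88],[0,0,-10,0,88],[0,0,-5,0,88],[0,0,0,0,60],[0,0,0,0,40],[0,0,0,0,30],[0,0,0,0,30]]
  ],
  "force": 30
}}

```text
clock: 4.3
tool_pos: [0.475, -0.2701, 0.1074]
eef_rot: [0.987, 0.161, 0.001, 0.0]
contact_force: [-0.1, -0.3, 0.1]
opening: 0.656
```

Request:
{"op": "drive_tool", "data": {
  "series": [
    [[0,0,0,0,15],[0,0,0,0,10],[0,0,0,0,10],[0,0,0,0,10],[0,0,0,0,10]]
  ],
  "force": 50
}}

```text
clock: 4.8
tool_pos: [0.4748, -0.2703, 0.1068]
eef_rot: [0.987, 0.161, 0.0, 0.0]
contact_force: [-0.2, -2.0, 0.8]
opening: 0.264
```

Run:
```python
from h import *
s=sensors.get_state();print(s['clock'],np.round(s['tool_pos'],4),np.round(s['eef_rot'],4),s['contact_force'].round(2),s['moment'].round(3),s['opening']*88.1)
M=cams.camera_model('wrist');I=cams.snapshot('wrist');cv2.imwrite('pics/w3.png',I)
```

```text
4.8 [ 0.4748 -0.2703  0.1068] [9.870e-01 1.606e-01 3.000e-04 4.000e-04] [-0.15 -2.05  0.8 ] [-0.132 -0.031 -0.012] 23.293350029853567
```

View pics/w3.png

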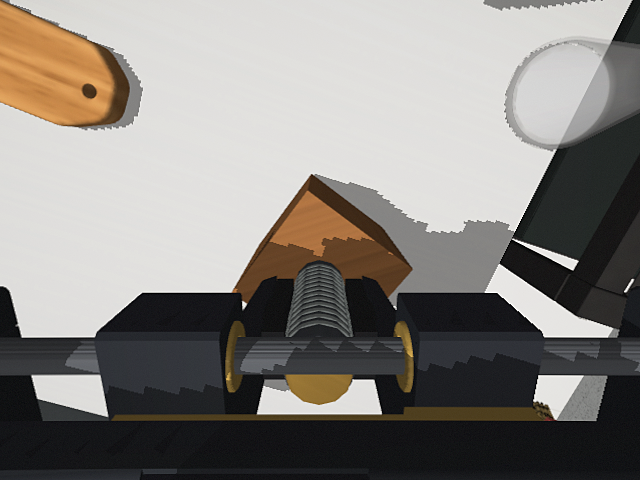

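Gripped; the opening is 23.3 mm against a 24 mm sleeve. Now I'll lift straight up.

Request:
{"op": "drive_tool", "data": {
  "series": [
    [[0,0,3,0,10],[0,0,6,0,10],[0,0,10,0,10],[0,0,15,0,10],[0,0,20,0,10],[0,0,25,0,10],[0,0,25,0,10],[0,0,20,0,10],[0,0,6,0,10],[0,0,0,0,10]]
  ]
}}

```text
clock: 5.85
tool_pos: [0.4747, -0.27, 0.2376]
eef_rot: [0.987, 0.161, 0.001, 0.0]
contact_force: [-0.2, -0.0, -3.5]
opening: 0.258
```

Run:
```python
from h import *
s=sensors.get_state();print(s['clock'],np.round(s['tool_pos'],4),np.round(s['eef_rot'],4),s['contact_force'].round(2),s['moment'].round(3),s['opening']*88.1)
for c in ['scene','wrist']:
    M=cams.camera_model(c);I=cams.snapshot(c);cv2.imwrite(f'pics/{c}4.png',I)
    p=s['tool_pos']; 
    for nm,dz in [('grip',.0187),('nose',.0187-.0825),('tip14',.0187-.0965),('tip30',.0187-.1125)]: print(c,nm,proj(c,p+[0,0,dz],M).round(1))
    for n in ['punch_grip','punch_nose']:
        for d in cams.mark_of(c,n)[:2]: print(n,round(d['confidence'],2),np.round(d['at'],1))
g=proj('scene',s['tool_pos']+[0,0,-.05]).astype(int);I=cv2.imread('pics/scene4.png')
x0,y0=g[0]-40,g[1]-40;cv2.imwrite('pics/sc4z.png',cv2.resize(I[y0:y0+80,x0:x0+80],None,fx=7,fy=7,interpolation=cv2.INTER_CUBIC));print(x0,y0)
```

```text
5.85 [ 0.4747 -0.27    0.2376] [9.870e-01 1.607e-01 6.000e-04 5.000e-04] [-0.24 -0.   -3.52] [ 0.007 -0.018 -0.002] 22.74427061404892
scene grip [393.7 183.1]
scene nose [391.4 211.2]
scene tip14 [391.1 215.8]
scene tip30 [390.6 221. ]
punch_grip 0.54 [393.1 185.5]
punch_nose 0.46 [391.  211.3]
punch_nose 0.35 [167.5 306.8]
wrist grip [323.5 317.6]
wrist nose [322.2 252.8]
wrist tip14 [322.  246.2]
wrist tip30 [321.9 239.6]
punch_grip 0.93 [317.8 316.1]
punch_nose 0.96 [320.6 253.8]
351 166
```

View pics/sc4z.png

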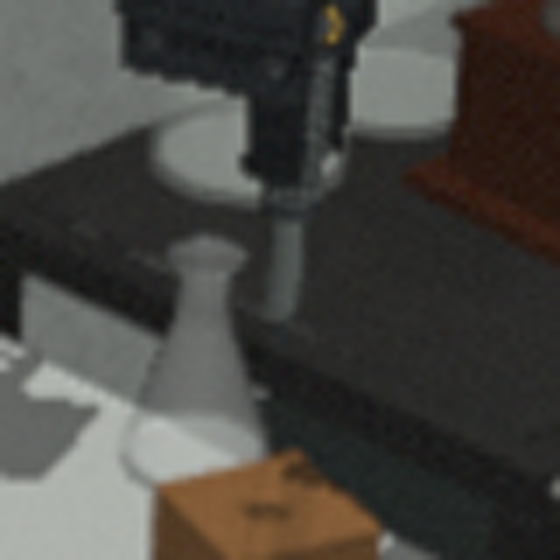

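View pics/wrist4.png

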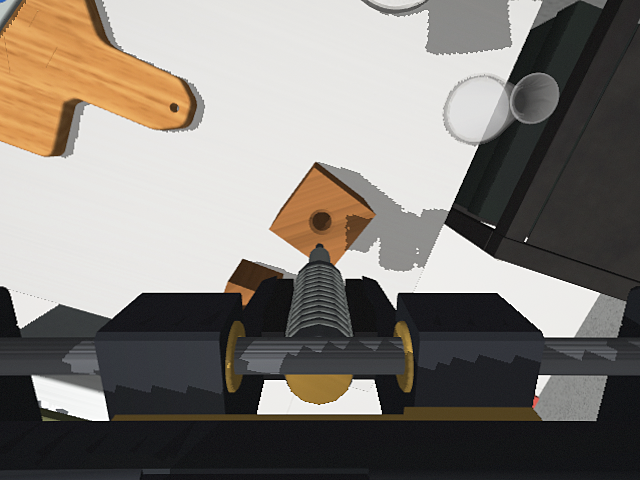

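The wrist view shows the barrel with the point tip at about (319,244) and the hole mouth at about (320,221). I'll zoom in on both.

Run:
```python
from h import *
I=cv2.imread('pics/wrist4.png');x0,y0=285,205
cv2.imwrite('pics/w4z.png',cv2.resize(I[y0:y0+75,x0:x0+75],None,fx=8,fy=8,interpolation=cv2.INTER_NEAREST))
print(atz('wrist',[320.5,221.5],.088).round(4))
```

```text
[ 0.475  -0.2692  0.088 ]
```

View pics/w4z.png

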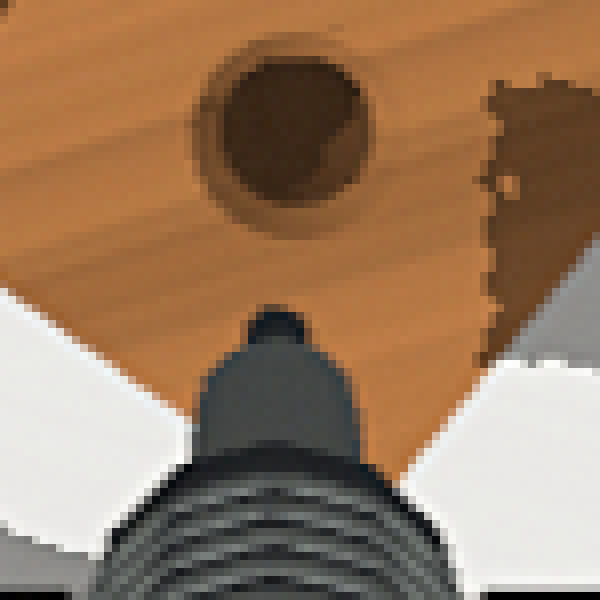

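```bash
python3 - <<'E'
from h import *
for c in ['top','scene']:
    I=cv2.imread(f'pics/{c}0.png')
    g=proj(c,[.57,.073,.024]).astype(int);x0,y0=g-30
    H=cv2.cvtColor(I,cv2.COLOR_BGR2HSV);m=cv2.inRange(H,(95,120,60),(125,255,255))
    n,l,st,ce=cv2.connectedComponentsWithStats(m)
    for i in range(1,n):
        if np.hypot(*(ce[i]-g))<20: print(c,st[i],ce[i].round(1),atz(c,ce[i],.024).round(4))
    cv2.imwrite(f'pics/{c}0z.png',cv2.resize(I[y0:y0+60,x0:x0+60],None,fx=8,fy=8,interpolation=cv2.INTER_NEAREST));print(x0,y0)
    # plate tops / heights
for c in ['top']:
    for px in [(265,200),(265,125),(300,150),(240,160)]: print(px,[atz(c,px,z).round(3) for z in (0,.1,.2)])
E
python3 -c "
import cv2,numpy as np
a=cv2.imread('pics/top0z.png');b=cv2.imread('pics/scene0z.png');cv2.imwrite('pics/z0.png',cv2.resize(np.hstack([a,b]),(800,400)))"
```

```text
top [262 242   9   9  66] [266.  245.9] [0.5711 0.0612 0.024 ]
231 216
scene [269 288   7   4  18] [272.  289.6] [0.5728 0.0642 0.024 ]
239 261
(265, 200) [array([0.686, 0.064, 0.   ]), array([0.67 , 0.055, 0.1  ]), array([0.653, 0.046, 0.2  ])]
(265, 125) [array([0.877, 0.063, 0.   ]), array([0.845, 0.053, 0.1  ]), array([0.814, 0.044, 0.2  ])]
(300, 150) [array([ 0.81 , -0.024,  0.   ]), array([ 0.784, -0.026,  0.1  ]), array([ 0.758, -0.029,  0.2  ])]
(240, 160) [array([0.788, 0.126, 0.   ]), array([0.764, 0.112, 0.1  ]), array([0.74 , 0.098, 0.2  ])]
```

View pics/z0.png

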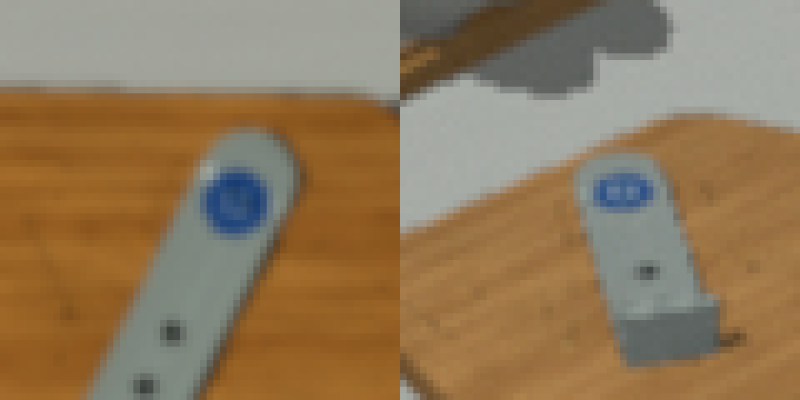

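Mark is about (0.571, 0.062) by both cameras. I'll move over, staying high.

Request:
{"op": "drive_tool", "data": {
  "series": [
    [[3,12,0,0,10],[8,27,0,0,10],[12,40,0,0,10],[13,45,0,0,10],[13,45,0,0,10],[13,45,0,0,10],[13,45,0,0,10],[12,40,-10,0,10],[7,25,-15,0,10],[2,8,-5,0,10]]
  ]
}}

```text
clock: 7.15
tool_pos: [0.5699, 0.0681, 0.2053]
eef_rot: [0.986, 0.164, -0.001, -0.002]
contact_force: [-0.8, 1.1, -3.4]
opening: 0.26
```

Request:
{"op": "drive_tool", "data": {
  "series": [
    [[0,0,0,0,10],[0,0,0,0,10],[0,0,0,0,10]]
  ]
}}

```text
clock: 7.45
tool_pos: [0.5706, 0.0596, 0.2073]
eef_rot: [0.987, 0.159, 0.0, 0.001]
contact_force: [0.4, -0.2, -3.3]
opening: 0.263
```

Run:
```python
from h import *
s=sensors.get_state();print(s['clock'],np.round(s['tool_pos'],4),np.round(s['eef_rot'],4),s['contact_force'].round(2),s['moment'].round(3),s['opening']*88.1)
M=cams.camera_model('wrist');I=cams.snapshot('wrist');cv2.imwrite('pics/w5.png',I)
H=cv2.cvtColor(I,cv2.COLOR_BGR2HSV);m=cv2.inRange(H,(95,120,60),(125,255,255))
n,l,st,ce=cv2.connectedComponentsWithStats(m)
for i in range(1,n):
    if st[i,4]>30:print(st[i],ce[i].round(1),atz('wrist',ce[i],.024,M).round(4))
for d in cams.mark_of('wrist','mark')[:2]: print(round(d['confidence'],2),np.round(d['at'],1),atz('wrist',d['at'],.024,M).round(4))
```

```text
7.45 [0.5706 0.0596 0.2073] [9.873e-01 1.591e-01 1.000e-04 8.000e-04] [ 0.41 -0.18 -3.28] [-0.037 -0.005  0.053] 23.151005510588803
[303 201  24  24 352] [314.5 212.8] [0.5706 0.0651 0.024 ]
[311 210   8   7  44] [314.5 213. ] [0.5704 0.0651 0.024 ]
0.64 [316.4 212.7] [0.5713 0.0634 0.024 ]
```

View pics/w5.png

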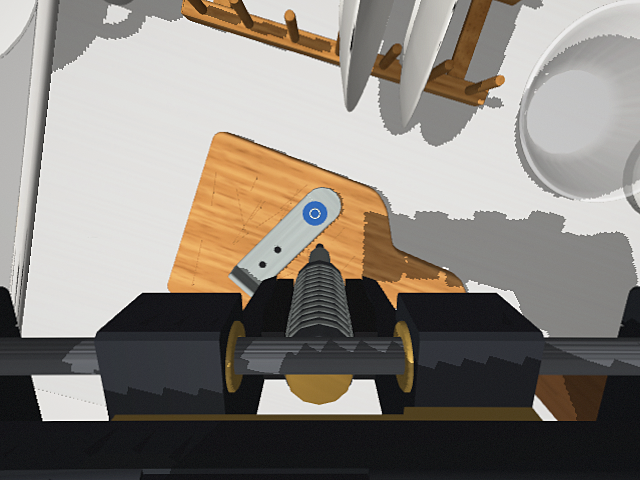

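Ring at px (314.5,213), so the mark is about (0.571, 0.063) after correcting a small wrist camera bias of about 2 px. Next I descend partway and look again.

Request:
{"op": "drive_tool", "data": {
  "series": [
    [[0,1,-8,0,10],[0.5,0.5,-15,0,10],[0,0,-18,0,10],[0,0,-12,0,10],[0,0,-7,0,10],[0,0,0,0,10],[0,0,0,0,10],[0,0,0,0,10]]
  ]
}}

```text
clock: 8.35
tool_pos: [0.5717, 0.0637, 0.1475]
eef_rot: [0.987, 0.161, 0.001, 0.0]
contact_force: [-0.1, -0.8, -3.2]
opening: 0.262
```

```bash
cat > look.py <<'E'
import sys
from h import *
tag=sys.argv[1]
s=sensors.get_state();print(s['clock'],np.round(s['tool_pos'],4),np.round(s['eef_rot'],4),s['contact_force'].round(2),s['moment'].round(3),s['opening']*88.1)
M=cams.camera_model('wrist');I=cams.snapshot('wrist');cv2.imwrite(f'pics/w{tag}.png',I)
H=cv2.cvtColor(I,cv2.COLOR_BGR2HSV);m=cv2.inRange(H,(95,120,60),(125,255,255))
n,l,st,ce=cv2.connectedComponentsWithStats(m)
for i in range(1,n):
    if st[i,4]>30:print(st[i],ce[i].round(1),atz('wrist',ce[i],.024,M).round(4))
p=s['tool_pos']
for nm,dz in [('nose',.0187-.0825),('tip14',.0187-.0965),('tip20',.0187-.1025),('tip30',.0187-.1125)]: print(nm,proj('wrist',p+[0,0,dz],M).round(1))
x0,y0=280,180
cv2.imwrite(f'pics/w{tag}z.png',cv2.resize(I[y0:y0+100,x0:x0+80],None,fx=6,fy=6,interpolation=cv2.INTER_NEAREST))
E
python3 look.py 6
```

```text
8.35 [0.5717 0.0637 0.1475] [9.870e-01 1.607e-01 8.000e-04 0.000e+00] [-0.13 -0.77 -3.24] [-0.002 -0.004 -0.059] 23.091935892490685
[304 217  30  29 510] [318.3 230.7] [0.5708 0.0651 0.024 ]
[314 227   9   9  67] [318.1 231.1] [0.5704 0.0652 0.024 ]
nose [320.8 253.4]
tip14 [320.7 246.9]
tip20 [320.6 244.4]
tip30 [320.6 240.4]
```

View pics/w6z.png

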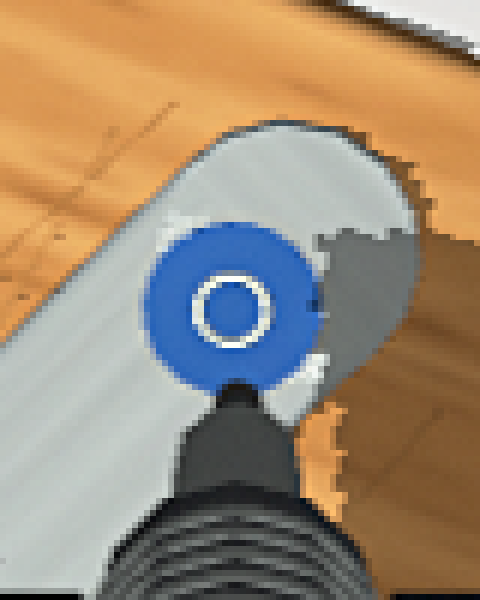

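The ring centre is at px (318.5,231.2) and the tip at about (320.0,243.7). I'll go 22 mm lower with a small +y correction.

Request:
{"op": "drive_tool", "data": {
  "series": [
    [[-0.2,0.6,-6,0,10],[0,0,-8,0,10],[0,0,-5,0,10],[0,0,-3,0,10],[0,0,0,0,10],[0,0,0,0,10],[0,0,0,0,10]]
  ]
}}

```text
clock: 9.1
tool_pos: [0.5711, 0.0642, 0.1249]
eef_rot: [0.987, 0.161, 0.0, 0.0]
contact_force: [0.1, 0.0, -3.6]
opening: 0.26
```

```bash
python3 look.py 7
```

```text
9.1 [0.5711 0.0642 0.1249] [9.870e-01 1.607e-01 3.000e-04 0.000e+00] [ 0.07  0.04 -3.59] [ 0.001 -0.011 -0.018] 22.948484629782346
[304 223  32  28 515] [319.3 235.8] [0.5721 0.0655 0.024 ]
[315 234  10  10  81] [319.3 238.4] [0.5702 0.0649 0.024 ]
nose [320.7 253.3]
tip14 [320.7 246.8]
tip20 [320.6 244.2]
tip30 [320.6 240.2]
```

View pics/w7z.png

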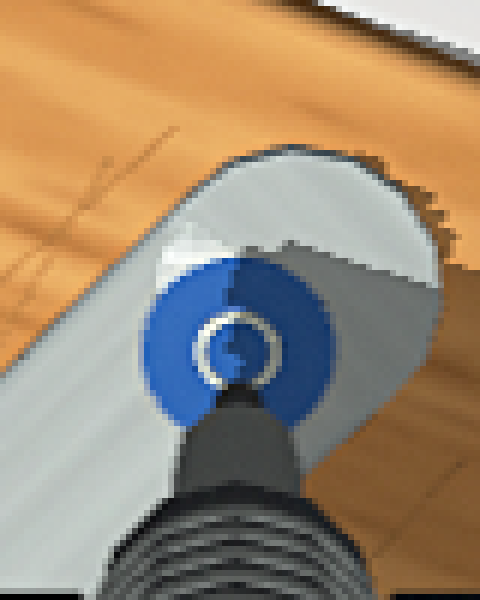

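Request:
{"op": "drive_tool", "data": {
  "series": [
    [[0,0,-3,0,10],[0,0,-3,0,10],[0,0,-3,0,10],[0,0,-1,0,10],[0,0,0,0,10],[0,0,0,0,10]]
  ]
}}

```text
clock: 9.75
tool_pos: [0.5709, 0.0642, 0.1147]
eef_rot: [0.987, 0.161, 0.0, 0.0]
contact_force: [-1.0, -0.1, -3.5]
opening: 0.259
```

```bash
python3 look.py 8
```

```text
9.75 [0.5709 0.0642 0.1147] [0.987  0.1607 0.     0.    ] [-1.02 -0.09 -3.46] [0.063 0.028 0.042] 22.82277708538536
[303 226  33  29 523] [319.3 238.4] [0.5727 0.0658 0.024 ]
[315 237  10   9  66] [319.3 240.8] [0.5711 0.0652 0.024 ]
nose [320.7 253.3]
tip14 [320.7 246.7]
tip20 [320.6 244.2]
tip30 [320.6 240.2]
```

View pics/w8z.png

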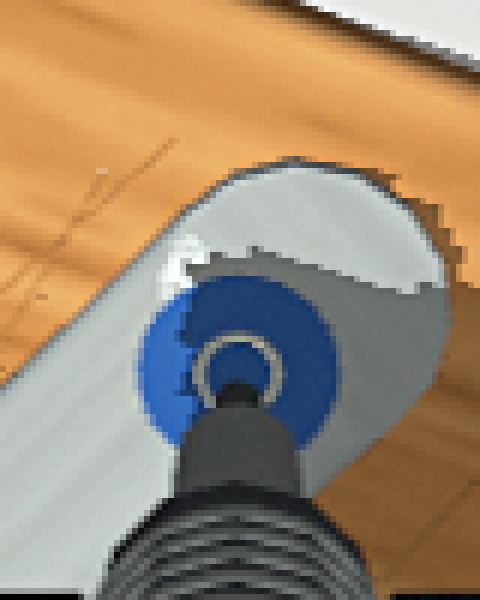

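The tip and ring line up, with the punch axis at column 319.8 and the ring at 319.7, and by projection the axis lands within about 1 mm. I'll nudge -0.5 mm in x and feel downwards.

Request:
{"op": "drive_tool", "data": {
  "series": [
    [[-0.5,0,-1,0,10],[0,0,-1,0,10],[0,0,-1,0,10],[0,0,-1,0,10],[0,0,-1,0,10],[0,0,0,0,10]]
  ]
}}

```text
clock: 10.4
tool_pos: [0.5703, 0.0642, 0.1096]
eef_rot: [0.987, 0.161, -0.0, 0.0]
contact_force: [-0.6, -0.3, -3.1]
opening: 0.258
```

Request:
{"op": "drive_tool", "data": {
  "series": [
    [[0,0,-1,0,10],[0,0,-1,0,10],[0,0,0,0,10]]
  ]
}}

```text
clock: 10.7
tool_pos: [0.5703, 0.0641, 0.1076]
eef_rot: [0.987, 0.161, -0.0, 0.0]
contact_force: [0.5, 0.7, -4.3]
opening: 0.257
```

Request:
{"op": "drive_tool", "data": {
  "series": [
    [[0,0,-1,0,10],[0,0,-1,0,10],[0,0,0,0,10]]
  ]
}}

```text
clock: 11.0
tool_pos: [0.5703, 0.0642, 0.1056]
eef_rot: [0.987, 0.161, -0.0, 0.0]
contact_force: [0.4, 0.3, -3.0]
opening: 0.256
```

```bash
python3 look.py 9
```

```text
11.0 [0.5703 0.0642 0.1056] [ 9.870e-01  1.607e-01 -1.000e-04  0.000e+00] [ 0.39  0.29 -3.05] [ 0.006 -0.055  0.01 ] 22.594820602664768
[303 228  34  30 535] [319.8 240.4] [0.5732 0.0658 0.024 ]
[315 240  11   8  48] [319.8 242.6] [0.5718 0.0652 0.024 ]
nose [320.8 253.2]
tip14 [320.7 246.7]
tip20 [320.6 244.2]
tip30 [320.6 240.2]
```

View pics/w9z.png

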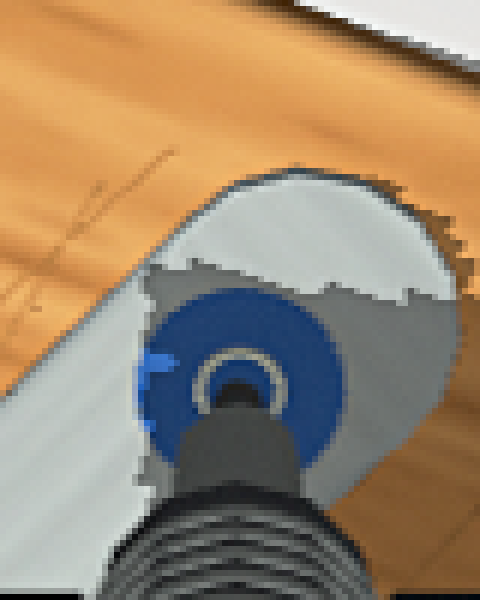

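Request:
{"op": "drive_tool", "data": {
  "series": [
    [[0,0,-1,0,10],[0,0,-1,0,10],[0,0,0,0,10]]
  ]
}}

```text
clock: 11.35
tool_pos: [0.5706, 0.0642, 0.1041]
eef_rot: [0.987, 0.161, 0.0, 0.0]
contact_force: [0.1, 0.5, -0.0]
opening: 0.261
```

Request:
{"op": "drive_tool", "data": {
  "series": [
    [[0,0,-1,0,10],[0,0,0,0,10]]
  ]
}}

```text
clock: 11.55
tool_pos: [0.5707, 0.0642, 0.1031]
eef_rot: [0.987, 0.161, 0.0, 0.0]
contact_force: [-0.8, 0.2, 2.6]
opening: 0.262
```

Request:
{"op": "drive_tool", "data": {
  "series": [
    [[0,0,-1,0,10],[0,0,0,0,10]]
  ]
}}

```text
clock: 11.75
tool_pos: [0.5707, 0.0642, 0.1021]
eef_rot: [0.987, 0.161, 0.0, 0.0]
contact_force: [-0.7, -0.1, 6.7]
opening: 0.265
```

```bash
python3 look.py 10
```

```text
11.75 [0.5707 0.0642 0.1021] [9.870e-01 1.607e-01 4.000e-04 1.000e-04] [-0.65 -0.11  6.72] [-0.016  0.28  -0.056] 23.330995331337313
[303 230  34  30 532] [319.6 242.3] [0.5734 0.0659 0.024 ]
[314 242  12   7  38] [319.7 244.4] [0.5721 0.0654 0.024 ]
nose [320.8 253.4]
tip14 [320.7 246.9]
tip20 [320.7 244.4]
tip30 [320.6 240.3]
```

View pics/w10z.png

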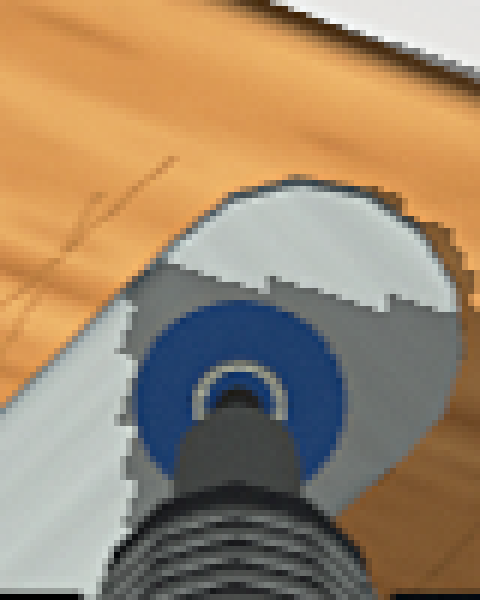

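The tip sits inside the ring, and the contact force is about 10 N above the punch's weight. I'll continue in 0.5 mm steps.

Request:
{"op": "drive_tool", "data": {
  "series": [
    [[0,0,-0.5,0,10],[0,0,0,0,10]]
  ],
  "force": 55
}}

```text
clock: 12.0
tool_pos: [0.5707, 0.0643, 0.1017]
eef_rot: [0.987, 0.161, 0.0, 0.0]
contact_force: [-1.4, 0.5, 6.0]
opening: 0.257
```

Request:
{"op": "drive_tool", "data": {
  "series": [
    [[0,0,-0.5,0,10],[0,0,0,0,10]]
  ]
}}

```text
clock: 12.2
tool_pos: [0.5708, 0.0642, 0.1013]
eef_rot: [0.987, 0.161, 0.001, 0.0]
contact_force: [-1.3, -1.1, 7.3]
opening: 0.261
```

Request:
{"op": "drive_tool", "data": {
  "series": [
    [[0,0,-0.5,0,10],[0,0,0,0,10]]
  ]
}}

```text
clock: 12.4
tool_pos: [0.5708, 0.0642, 0.101]
eef_rot: [0.987, 0.161, 0.001, 0.0]
contact_force: [-1.5, 0.1, 7.1]
opening: 0.257
```

Request:
{"op": "drive_tool", "data": {
  "series": [
    [[0,0,-0.5,0,10],[0,0,0,0,10]]
  ]
}}

```text
clock: 12.6
tool_pos: [0.5708, 0.0643, 0.1006]
eef_rot: [0.987, 0.161, 0.001, 0.0]
contact_force: [-1.7, -0.1, 9.0]
opening: 0.258
```

Request:
{"op": "drive_tool", "data": {
  "series": [
    [[0,0,-0.5,0,10],[0,0,0,0,10]]
  ]
}}

```text
clock: 12.8
tool_pos: [0.5709, 0.0643, 0.1002]
eef_rot: [0.987, 0.161, 0.001, 0.0]
contact_force: [-1.5, -0.3, 10.4]
opening: 0.26
```

Request:
{"op": "drive_tool", "data": {
  "series": [
    [[0,0,-0.5,0,10],[0,0,0,0,10]]
  ]
}}

```text
clock: 13.0
tool_pos: [0.5709, 0.0643, 0.0998]
eef_rot: [0.987, 0.161, 0.001, 0.0]
contact_force: [-2.5, 0.9, 11.2]
opening: 0.263
```

Request:
{"op": "drive_tool", "data": {
  "series": [
    [[0,0,-0.3,0,10],[0,0,0,0,10]]
  ]
}}

```text
clock: 13.2
tool_pos: [0.5709, 0.0643, 0.0996]
eef_rot: [0.987, 0.161, 0.001, 0.0]
contact_force: [-1.6, -0.7, 11.7]
opening: 0.257
```

Request:
{"op": "drive_tool", "data": {
  "series": [
    [[0,0,-0.3,0,10],[0,0,0,0,10]]
  ]
}}

```text
clock: 13.4
tool_pos: [0.5707, 0.0642, 0.0989]
eef_rot: [0.987, 0.161, 0.001, 0.0]
contact_force: [-1.3, -0.4, 3.6]
opening: 0.26
```

The trip snapped: force on the point fell from about 15 N to about 7 N. Lifting straight up.

Request:
{"op": "drive_tool", "data": {
  "series": [
    [[0,0,2,0,10],[0,0,3,0,10],[0,0,4,0,10],[0,0,6,0,10],[0,0,12,0,10],[0,0,15,0,10],[0,0,8,0,10],[0,0,0,0,10],[0,0,0,0,10]]
  ]
}}

```text
clock: 14.3
tool_pos: [0.5702, 0.0641, 0.1481]
eef_rot: [0.987, 0.161, -0.0, 0.0]
contact_force: [-0.8, 0.6, -4.4]
opening: 0.258
```

```bash
python3 look.py 11
```

```text
14.3 [0.5702 0.0641 0.1481] [ 9.870e-01  1.607e-01 -1.000e-04  0.000e+00] [-0.77  0.59 -4.36] [ 0.002 -0.    -0.045] 22.745492170399093
[305 215  30  29 520] [319.5 229. ] [0.5705 0.065  0.024 ]
[315 225   9   9  65] [319.2 229.1] [0.5703 0.0652 0.024 ]
nose [320.8 253.2]
tip14 [320.7 246.7]
tip20 [320.7 244.2]
tip30 [320.6 240.2]
```

View pics/w11z.png

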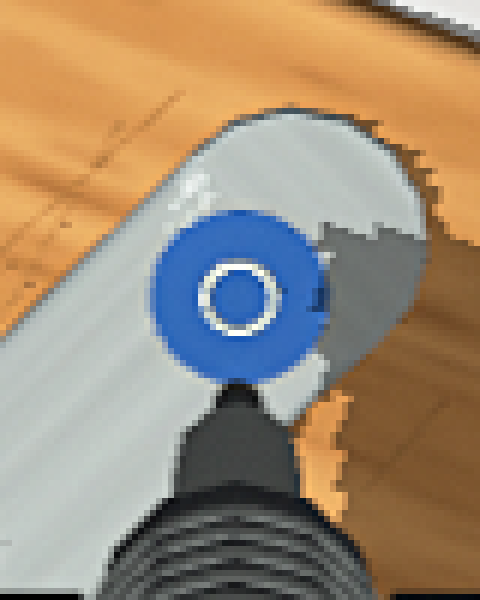

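View pics/w11.png

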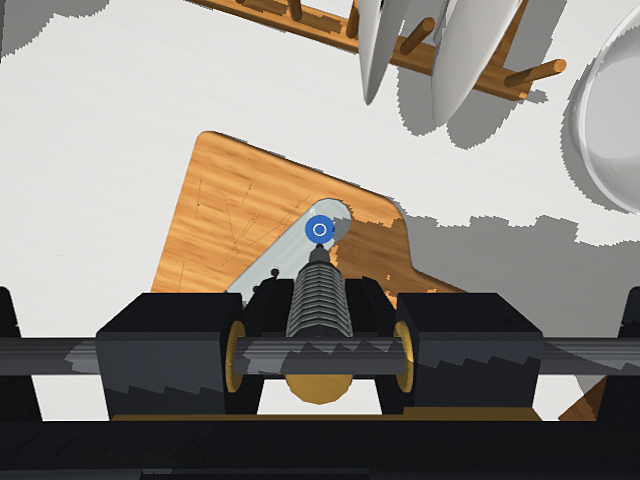

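The blank is unmoved (mark reads 0.5703, 0.0652, as before) and the punch still sits straight in the grip. Going back above the block.

Request:
{"op": "drive_tool", "data": {
  "series": [
    [[0,0,15,0,10],[0,0,25,0,10],[0,-5,25,0,10],[-5,-20,15,0,10],[-10,-34,9,0,10],[-12,-42,0,0,10],[-13,-45,0,0,10],[-13,-45,0,0,10],[-13,-45,0,0,10],[-12,-42,0,0,10]]
  ]
}}

```text
clock: 15.35
tool_pos: [0.4909, -0.2159, 0.2364]
eef_rot: [0.987, 0.16, -0.001, -0.0]
contact_force: [-0.5, -0.1, -3.1]
opening: 0.26
```

Request:
{"op": "drive_tool", "data": {
  "series": [
    [[-9,-30,0,0,10],[-6,-18,0,0,10],[-2.2,-8,0,0,10],[0,0,0,0,10],[0,0,0,0,10],[0,0,0,0,10],[0,0,0,0,10]]
  ]
}}

```text
clock: 16.05
tool_pos: [0.4758, -0.2683, 0.2371]
eef_rot: [0.987, 0.162, 0.0, -0.0]
contact_force: [0.5, -0.2, -3.6]
opening: 0.26
```

```bash
python3 look.py 12
```

```text
16.05 [ 0.4758 -0.2683  0.2371] [ 9.868e-01  1.619e-01  2.000e-04 -3.000e-04] [ 0.46 -0.23 -3.59] [-0.018 -0.016  0.037] 22.88464815270979
[ 0  0 11  6 54] [4.1 2.2] [0.5625 0.0589 0.024 ]
nose [320.8 253.3]
tip14 [320.7 246.8]
tip20 [320.7 244.2]
tip30 [320.6 240.2]
```

View pics/w12z.png

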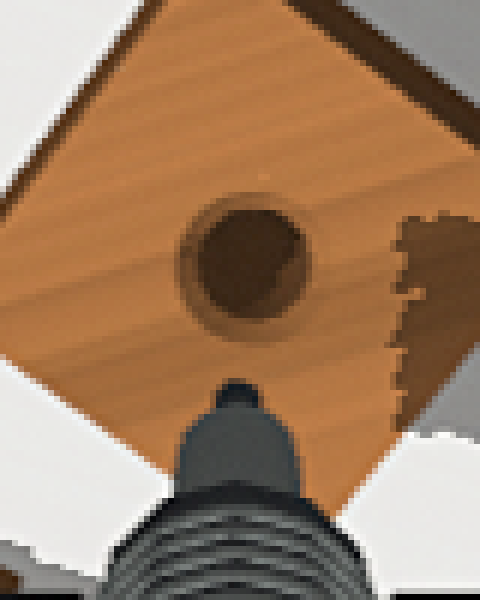

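Request:
{"op": "drive_tool", "data": {
  "series": [
    [[0,0,0,0,10],[0,0,0,0,10],[0,0,0,0,10],[0,0,0,0,10]]
  ]
}}

```text
clock: 16.5
tool_pos: [0.4752, -0.2698, 0.2371]
eef_rot: [0.987, 0.161, 0.0, 0.0]
contact_force: [-0.5, 0.5, -3.4]
opening: 0.263
```

```bash
python3 look.py 13
```

```text
16.5 [ 0.4752 -0.2698  0.2371] [0.987  0.1607 0.     0.    ] [-0.52  0.48 -3.38] [ 0.034 -0.003 -0.023] 23.18907478773882
[ 0  0  8  5 33] [3.  1.7] [0.5627 0.0579 0.024 ]
nose [320.7 253.3]
tip14 [320.7 246.8]
tip20 [320.6 244.2]
tip30 [320.6 240.2]
```

View pics/w13z.png

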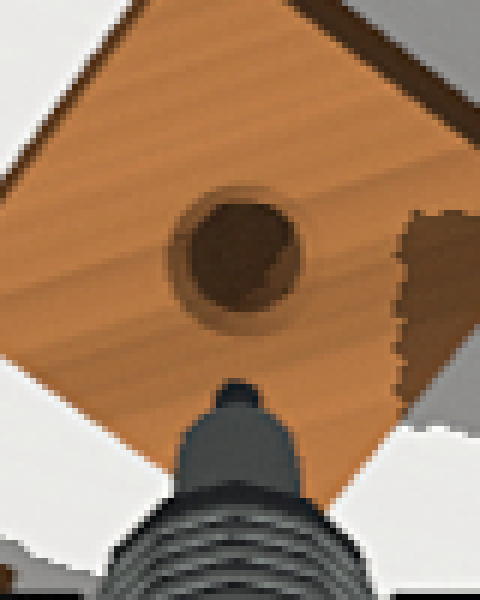

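Request:
{"op": "drive_tool", "data": {
  "series": [
    [[-0.4,-0.3,-10,0,10],[0,0,-20,0,10],[0,0,-20,0,10],[0,0,-10,0,10],[0,0,-6,0,10],[0,0,-5,0,10],[0,0,-4,0,10],[0,0,-4,0,10],[0,0,-4,0,10],[0,0,0,0,10]]
  ]
}}

```text
clock: 17.55
tool_pos: [0.4746, -0.27, 0.1538]
eef_rot: [0.987, 0.161, -0.0, -0.0]
contact_force: [0.2, -0.1, -2.5]
opening: 0.261
```

```bash
python3 look.py 14
```

```text
17.55 [ 0.4746 -0.27    0.1538] [ 9.870e-01  1.607e-01 -2.000e-04 -1.000e-04] [ 0.16 -0.06 -2.47] [0.007 0.039 0.006] 23.0196313999902
nose [320.8 253.2]
tip14 [320.7 246.7]
tip20 [320.7 244.1]
tip30 [320.6 240.1]
```

View pics/w14z.png

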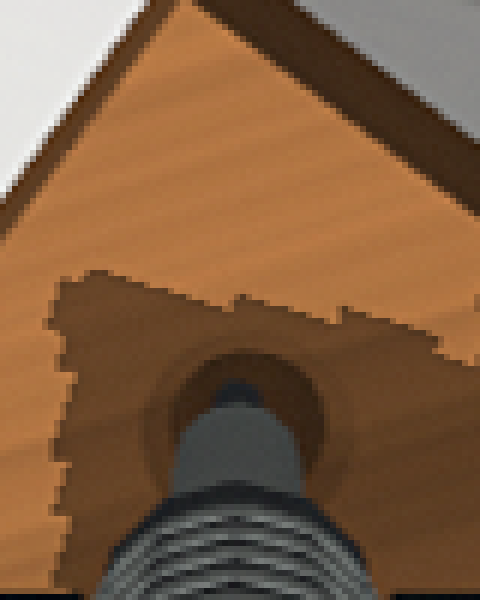

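The barrel is over the hole but about 1 to 2 mm toward the near-left edge: the hole centre is near zoom (247,423) and the nose axis near (238,441). I'll centre it before inserting.

Request:
{"op": "drive_tool", "data": {
  "series": [
    [[0.6,-0.2,0,0,10],[0.6,-0.2,0,0,10],[0,0,0,0,10],[0,0,0,0,10]]
  ]
}}

```text
clock: 18.0
tool_pos: [0.4761, -0.2706, 0.1543]
eef_rot: [0.987, 0.161, 0.0, 0.0]
contact_force: [0.7, 0.0, -3.5]
opening: 0.26
```

```bash
python3 look.py 15
```

```text
18.0 [ 0.4761 -0.2706  0.1543] [9.870e-01 1.607e-01 1.000e-04 1.000e-04] [ 0.69  0.04 -3.52] [-0.013 -0.025  0.029] 22.90846335550966
nose [320.8 253.3]
tip14 [320.7 246.8]
tip20 [320.6 244.2]
tip30 [320.6 240.2]
```

View pics/w15z.png

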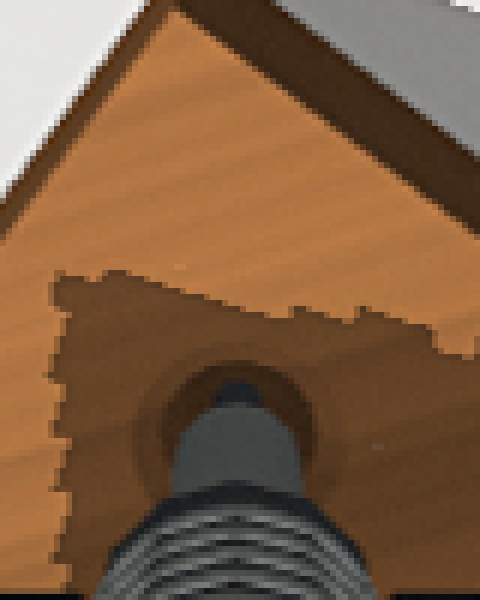

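Now centred: hole column 239 and barrel 238. Inserting.

Request:
{"op": "drive_tool", "data": {
  "series": [
    [[0.3,0,-4,0,10],[0,0,-5,0,10],[0,0,-5,0,10],[0,0,-6,0,10],[0,0,-6,0,10],[0,0,-6,0,10],[0,0,-5,0,10],[0,0,-3,0,10],[0,0,0,0,10]]
  ]
}}

```text
clock: 18.95
tool_pos: [0.4761, -0.2704, 0.1137]
eef_rot: [0.987, 0.161, -0.0, -0.0]
contact_force: [1.2, 0.6, -3.6]
opening: 0.259
```

Request:
{"op": "drive_tool", "data": {
  "series": [
    [[0,0,-2,0,10],[0,0,-2,0,10],[0,0,-1,0,10],[0,0,0,0,10]]
  ]
}}

```text
clock: 19.35
tool_pos: [0.4763, -0.2705, 0.1091]
eef_rot: [0.987, 0.161, -0.0, 0.0]
contact_force: [-0.2, 1.0, -3.2]
opening: 0.256
```

Request:
{"op": "drive_tool", "data": {
  "series": [
    [[0,0,-1,0,10],[0,0,-0.5,0,10],[0,0,0,0,10]]
  ]
}}

```text
clock: 19.65
tool_pos: [0.4763, -0.2705, 0.1076]
eef_rot: [0.987, 0.161, -0.0, 0.0]
contact_force: [0.1, -0.3, -3.8]
opening: 0.259
```

Request:
{"op": "drive_tool", "data": {
  "series": [
    [[0,0,-0.5,0,10],[0,0,0,0,10]]
  ]
}}

```text
clock: 19.85
tool_pos: [0.4763, -0.2705, 0.1071]
eef_rot: [0.987, 0.161, 0.0, 0.0]
contact_force: [-0.6, 1.1, -3.5]
opening: 0.261
```

Request:
{"op": "drive_tool", "data": {
  "series": [
    [[0,0,-0.5,0,10],[0,0,0,0,10]]
  ]
}}

```text
clock: 20.05
tool_pos: [0.4763, -0.2705, 0.1068]
eef_rot: [0.987, 0.161, 0.0, 0.0]
contact_force: [-0.2, 0.3, -0.3]
opening: 0.258
```

The shoulder meets the block at exactly the original height, TCP z = 0.1068. Releasing.

Request:
{"op": "drive_tool", "data": {
  "series": [
    [[0,0,-0.2,0,10],[0,0,0,0,24],[0,0,0,0,28],[0,0,0,0,40],[0,0,0,0,60],[0,0,0,0,80],[0,0,0,0,80],[0,0,0,0,80],[0,0,0,0,80]]
  ],
  "force": 10
}}

```text
clock: 20.95
tool_pos: [0.4763, -0.2705, 0.1064]
eef_rot: [0.987, 0.161, -0.0, 0.0]
contact_force: [-0.5, 0.4, -0.3]
opening: 0.84
```

```bash
python3 look.py 16
```

```text
20.95 [ 0.4763 -0.2705  0.1064] [ 0.987   0.1607 -0.      0.    ] [-0.52  0.36 -0.27] [ 0.04   0.062 -0.028] 74.02890313360717
nose [320.8 253.3]
tip14 [320.7 246.8]
tip20 [320.6 244.2]
tip30 [320.6 240.2]
```

View pics/w16.png

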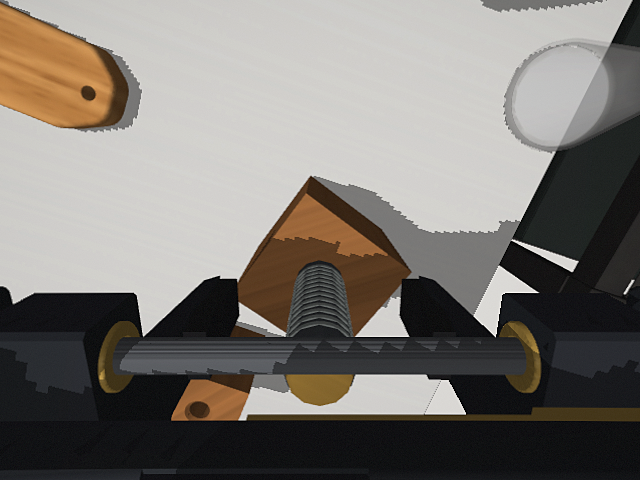

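The fingers are clear on both sides and the punch stands in the hole. I'll retreat straight up, then do a final check.

Request:
{"op": "drive_tool", "data": {
  "series": [
    [[0,0,5,0,88],[0,0,15,0,88],[0,0,25,0,88],[0,0,30,0,88],[0,0,30,0,88],[0,0,25,0,88],[-5,-5,20,0,88],[-15,-15,10,0,88],[-20,-20,0,0,88],[-15,-15,0,0,88]]
  ]
}}

```text
clock: 22.0
tool_pos: [0.4201, -0.3268, 0.2673]
eef_rot: [0.987, 0.16, 0.0, 0.001]
contact_force: [-0.2, -0.6, -0.4]
opening: 0.998
```

Request:
{"op": "drive_tool", "data": {
  "series": [
    [[-10,-10,0,0,88],[0,0,0,0,88],[0,0,0,0,88],[0,0,0,0,88],[0,0,0,0,88]]
  ]
}}

```text
clock: 22.5
tool_pos: [0.4123, -0.3345, 0.2664]
eef_rot: [0.987, 0.162, 0.0, -0.0]
contact_force: [-0.1, 0.2, 0.0]
opening: 0.999
```

```bash
python3 look.py 17
python3 - <<'E'
from h import *
for c,I,M in [('wrist',cv2.imread('pics/w17.png'),None),('top',cams.snapshot('top'),None),('scene',cams.snapshot('scene'),None)]:
    cv2.imwrite(f'pics/{c}17.png',I)
    H=cv2.cvtColor(I,cv2.COLOR_BGR2HSV)
    for nm,lo,hi,p in [('cap',(17,150,110),(32,255,255),[.475,-.270,.163]),('mark',(95,120,60),(125,255,255),[.571,.064,.024])]:
        g=proj(c,p,M);n,l,st,ce=cv2.connectedComponentsWithStats(cv2.inRange(H,lo,hi))
        for i in range(1,n):
            if np.hypot(*(ce[i]-g))<25 and st[i,4]>9: print(c,nm,st[i,4],ce[i].round(1),atz(c,ce[i],p[2],M).round(4))
I=cv2.imread('pics/scene17.png');cv2.imwrite('pics/s17z.png',cv2.resize(I[190:320,220:440],None,fx=3.5,fy=3.5,interpolation=cv2.INTER_CUBIC))
E
```

```text
22.5 [ 0.4123 -0.3345  0.2664] [ 9.868e-01  1.618e-01  3.000e-04 -2.000e-04] [-0.09  0.24  0.02] [0.047 0.067 0.007] 88.03613798922913
nose [320.8 253.4]
tip14 [320.8 246.9]
tip20 [320.7 244.3]
tip30 [320.7 240.3]
wrist cap 711 [260.3 121.4] [ 0.4754 -0.2704  0.163 ]
top cap 75 [417.1 282.4] [ 0.4757 -0.2726  0.163 ]
top mark 66 [266.  245.9] [0.5711 0.0612 0.024 ]
scene cap 21 [390.3 214.3] [ 0.478  -0.2702  0.163 ]
scene mark 18 [272.  289.6] [0.5728 0.0642 0.024 ]
```

View pics/w17.png

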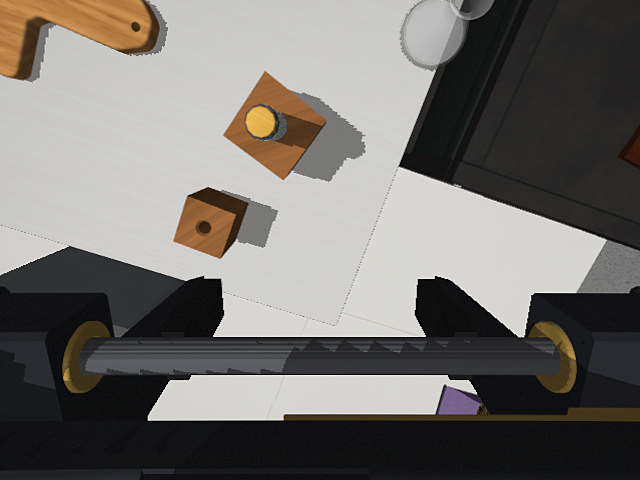

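View pics/s17z.png

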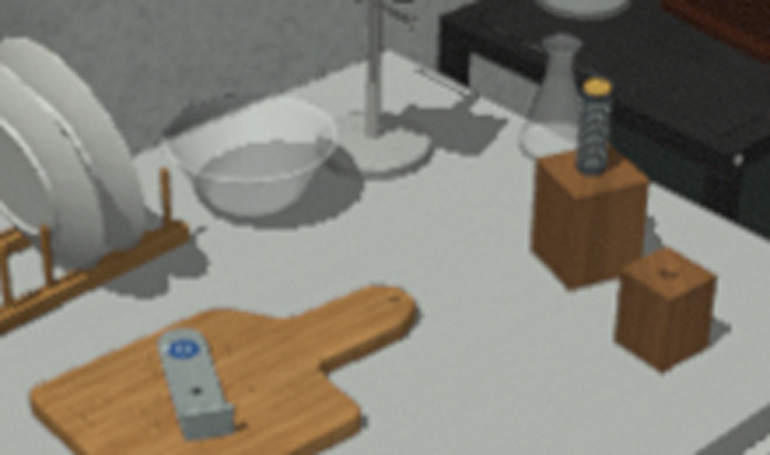

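View pics/top17.png

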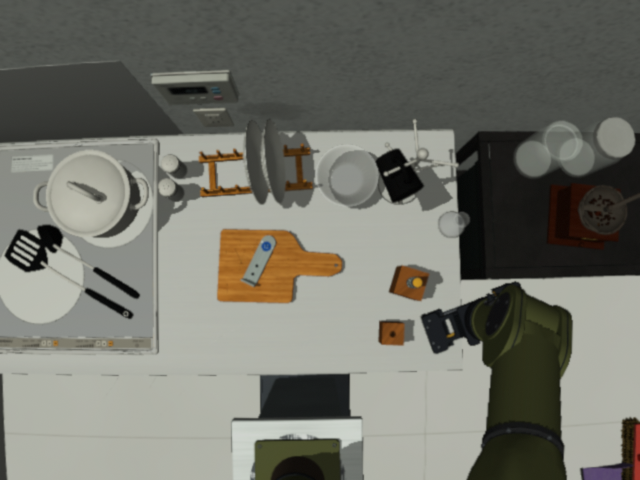

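The cap sits at (417,282) in the top view and the mark at (266,246), both as at the start. The punch is upright and home, and the bystanders are where they were. Handing in.

```bash
python3 -c "
from plant import r
print(r.finish_job())"
```

```text
the job is handed in; nothing more can be done
None
```

The drill spot is punched and the punch is back in the larger block. I handed the job in at about 22.6 s of the allowed 61 s; no verdict came back.

- **Punching:** I set the point inside the white ring and pressed down in 0.3–1 mm steps. The force on the point rose to about 15 N, then dropped to about 7 N, which is the spring snapping. I lifted straight away, and no reading came near 20 N. It was snapped nowhere else. The wrist picture under load showed the axis within about 1 mm of the ring's centre. That is an estimate, because the barrel hides the point itself.
- **Return:** The punch nose came in 1–2 mm off the hole's centre, so I corrected that before inserting it. The shoulder met the block at the same height as when I gripped it (TCP z = 0.1068 m).
- **Last checks:** The punch stands upright, with its cap back at its starting position within 1 mm in all three cameras. The mark sits on the same pixels as at the start in the top and scene views, so the blank did not move. The flask, shakers and small look-alike block look unmoved, though I judged those by eye. The wrist force reads about zero and the gripper is clear.
- **Disagreements:** The cameras differ from each other by 2–4 mm on absolute positions, so I did the final alignments by comparing the punch with its target in the wrist picture. While pressing there was also a sideways force of up to about 2.5 N.

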